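# Trip the hidden latch of the bit box with an awl

### The arm

A 6-joint arm with a two-finger parallel gripper is mounted at the origin on a cart in front of the work surface, level with it; the furniture and walls round the work are solid. World frame = base frame: x ahead of the robot, y to its left, z up, the work surface at z = 0. Lengths are in m, angles in rad, forces in N, time in s.
With the tool pointing down it reaches from about 0.4 to 0.925 m from the base axis. Payload 3.4 kg.
Tool frame: the origin (TCP) lies midway between the tips of the shut fingers; the grasp point (between the pads) lies 19 mm behind it; z points along the fingers, y is the line along which they close (so a half turn about z gives the same grasp; the last joint's range is limited). The gripper opens to 85 mm and grips with 20 to 120 N. Pads are 22 mm wide; open, the fingers measure 114 mm over their backs; the gripper's body (76 mm by 85 mm) begins 54 mm behind the grasp point. The pads swing forward as they close: fully open they stand 13 mm farther back than shut.
Start: joints at [-1.313, 0.307, 1.506, -0, 1.328, -0.073], TCP at [0.187, -0.544, 0.231] pointing down, gripper open.
Joint ranges: [-3.12, 3.12], [-1.05, 2.28], [0.14, 2.33], [-1.42, 4.57], [0.1, 2.73], [-2.68, 2.68]. Speed limits (rad/s): [2.57, 2.57, 3.14, 3.14, 3.14, 3.14].

### API

Orientations are given as a unit quaternion [x, y, z, w].
In Python, from bench import r gives the robot as it stands. The module is installed in compiled form; this text tells all that it offers.
- The arm moves only by the tool jog_arm, never from a script. Its argument "deltas" is text: rows parted by semicolons, each of 6 numbers parted by spaces: the shift along the world's x, y, z in cm, then the turn, a rotation vector about the world's x, y, z in rad. In form: x y z rx ry rz; .... A call has 1 to 20 rows; each row shifts and turns the commanded pose from where the row before left it; what a row does not reach is not made up. A row lasts 1/8 s, in which the tool goes at most 62.5 mm and 10.7 degrees, less where a joint would pass 70% of its speed; a pose out of reach is approached as far as the arm can. A call with a gripper value outside its range is refused whole. "gripper" is the closure, from -1 (fully open) to 1 (shut), set as the call begins (left out, the last holds). The fingers move at their own pace and stop on an object; the grip force is fixed at half the most. Time passes only in rows, so rows that do not move let the fingers close. It gives the time, the measured TCP pose, the force, the opening and the grip force at its end, in the units of the state.
- r.observe(): the state, without advancing time (a new reading comes with each control period).
- r.grab_frame(name): name is "scene" or "top" or "wrist"; returns the picture (480x640x3 uint8, red, green, blue); there is no depth.
- r.camera_info(name): a dict with "fovy" (degrees; the focal length in pixels is half the picture's height over the tangent of half this angle, whatever the lens; pixels are square), "cx", "cy" (the principal point, pixels), "R" (3x3) and "t" (3): a world point X has camera coordinates R X + t. Camera axes: x right, y down, z forward; pixel columns grow to the right and rows downward; lengths in m; the calibration is good to about 2 mm. The wrist camera is an equidistant fisheye: a pixel r from the principal point sees the ray r / f radians off the axis. A picture is of the moment at which its call begins: read the wrist's pose just before it. camera_info takes no time and is no camera call; for the wrist camera it gives the pose at the moment of the call.
- r.sign_off(): hands the job in; it is judged then, once.
The state is a dict: "time_s": time; "joints": joint angles; "joint_velocities": joint speeds; "effort": joint torques, N m; "tcp_pos": TCP position; "ee_rot": TCP orientation; "contact_force": force on the tool from outside, world axes, zero at the start; "torque": the same for the moment, N m; "opening": opening from 0.0 (shut) to 1.0 (fully open); "gripper_force": force on a finger pad.
Only numpy, scipy, OpenCV 4.12 (cv2) and the standard library are available. Lean on these libraries where they do the work, as an engineer would, in place of code of your own. Each camera call takes 0.05 s, during which the arm holds its last target. There are 200 camera calls.

### The job

Take the awl from its wooden stand, push its spike down through the access hole in the lid of the grey bit box, and feel for the hidden latch: press it gently, never hard enough to bend the spike or the latch (15 N at most), and keep it down until the sprung tray has come all the way out. Then draw the awl out and put it back in its stand, home and upright, leaving the tray out and the other things on the table alone.

Things in the scene. Friction and masses are not known exactly. Their poses are not given: they have to be found in the camera images.
- bit_box: grey steel box fixed to the table, 120 deep (x), 90 wide (y), 95 mm high; origin at the centre of its underside, z up, red tray front toward its own -x. Its lid, 6 mm thick, has one round access hole with a thin brass ring. Hidden inside, straight below the hole, is the flat steel cap (26 mm across) of a spring latch. Latch and awl bear at most 15 N between awl and box, lid included
- access_hole (a point): centre of the hole on the lid's upper face, 20 mm behind the lid's middle; 9 mm in diameter with a 2 mm countersink; axes as the box's. The latch cap's top lies 12 to 48 mm below this point, differing from box to box. The cap goes straight down on a spring: about 3 N starts it, after 5 mm (7 to 8 N) it frees the tray, after 7.5 mm (about 9 N) it stops hard
- tray (a joint): how far the spring-driven tray is out of the box's front, toward the box's -x: 0 m latched shut, 0.045 m fully out (damped, about 1.5 s). It runs only while the latch is held down: let up early, it is caught again at a second tooth about 17 mm out; pressing again frees it. Fully out, it stays out. The red front is 82 mm wide, 7 to 38 mm above the table
- awl: the awl, 148 mm long, 60 g: turned wooden handle 75 mm long and up to 26 mm across, ferrule, and a straight steel spike about 65 mm long, 4.4 mm across, with a rounded tip. Its own +y axis runs from tip to handle end (up, in its stand); its origin is half way along, 13 mm off the centre line, so use the two points to find the centre line
- awl_tip (a point): tip of the awl's spike, on its centre line
- awl_butt (a point): free end of the awl's handle, on its centre line, 150 mm from the tip; grip the handle about 35 to 40 mm below this end
- awl_stand: the awl's stand, a wooden block 64x64 mm on an 84x84 mm foot, 72 mm high, fixed to the table; origin at the centre of its underside. The awl starts in it, handle up, resting with its rounded ferrule on the rim of the hole, and may lean by about 2 degrees
- stand_hole (a point): centre of the stand's hole, on its top face, 72 mm above the table; the hole is 9 mm in diameter with a 3 mm countersink and 67 mm deep; with the awl home in it the tip is about 64 mm below this point and the handle end about 86 mm above it
- blue_case: flat blue plastic case, 106x172x30 mm, lying near the table's front edge; a bystander
- sanding_block: dark-soled wooden sanding block, 51x112x22 mm, left of the bit box; a bystander
- block_pine: pale pine block, 45x150x42 mm, at the back; a bystander
- jaw_block: pale wooden block, 40x90x45 mm, at the back right; a bystander
- pine_wedge: pale pine wedge, 45x120x35 mm, right of the bit box, behind the vice; a bystander
- emery_roll: brown roll of emery, 52 mm across, at the back right; a bystander

How it is judged:
By the outcome, as a careful person would: the job done as asked, in the order asked, and still so for the second after the job is handed in, with the robot touching nothing.
It also fails if it takes over 61 s, if anything falls off the work surface, if the arm or the gripper's body presses on something with over 40 N, if the wrist force passes 120 N, or if a joint passes its speed limit or range.

## Working session

There is one attempt and no reset: what is moved stays moved. The work goes in short steps, Python scripts to look and compute and a tool call to move; the robot and the scene stay as the last step left them, time stands still between calls to the robot, and variables do not carry over. Pictures are saved under pics/ and viewed, at most 10 in all, crops included, and the job is handed in when it is done.

Besides the shell and the picture viewer there is one more tool, called by a JSON object that holds its "api" and its "payload", one argument or row to a line. jog_arm: Moves the arm, as the interface text tells. Its arguments: {"type":"object","properties":{"deltas":{"type":"string"},"gripper":{"type":"number"}},"required":["deltas"]}

```bash
mkdir -p pics; python3 - <<'E'
from bench import r
import cv2,numpy as np
for n in ("scene","top"):
    f=r.grab_frame(n); cv2.imwrite(f"pics/{n}0.png",f[...,::-1]); i=r.camera_info(n); print(n,i)
s=r.observe(); print(s)
E
```

```text
scene {'fovy': 48.7279226111228, 'cx': 320.4139366187102, 'cy': 239.56926436557416, 'R': array([[-0.65292564, -0.757399  , -0.00590446],
       [-0.55815231,  0.48640287, -0.6722189 ],
       [ 0.51200987, -0.43561337, -0.7403289 ]]), 't': array([0.36387283, 0.38562486, 0.72828091])}
top {'fovy': 45.68235609650276, 'cx': 316.8835603933806, 'cy': 233.95018862766275, 'R': array([[ 0.02180365, -0.99971417, -0.00980696],
       [-0.98897511, -0.02013027, -0.1467072 ],
       [ 0.14646785,  0.01289759, -0.98913135]]), 't': array([0.01376393, 0.57875473, 1.33600267])}
{'time_s': 0.1, 'joints': array([-1.31348900e+00,  3.07507331e-01,  1.50752142e+00, -3.66383309e-05,
        1.32840864e+00, -7.34714177e-02]), 'joint_velocities': array([-0.0020566 , -0.00273554, -0.00428339, -0.000468  , -0.00272182,
       -0.00097451]), 'effort': array([ 9.60464808e-05, -4.58529603e+01, -2.52607906e+01, -1.43673187e-04,
        5.55821462e-03, -2.90369132e-05]), 'tcp_pos': array([ 0.18657057, -0.54323723,  0.23047597]), 'ee_rot': array([ 9.86353179e-01,  1.64640687e-01, -1.02367269e-04, -9.16841084e-04]), 'contact_force': array([-0.15622089, -0.13203604, -0.4395705 ]), 'torque': array([0.01490424, 0.01552521, 0.00036886]), 'gripper_force': 0.0, 'opening': 0.9994338224120004}
```

View pics/scene0.png

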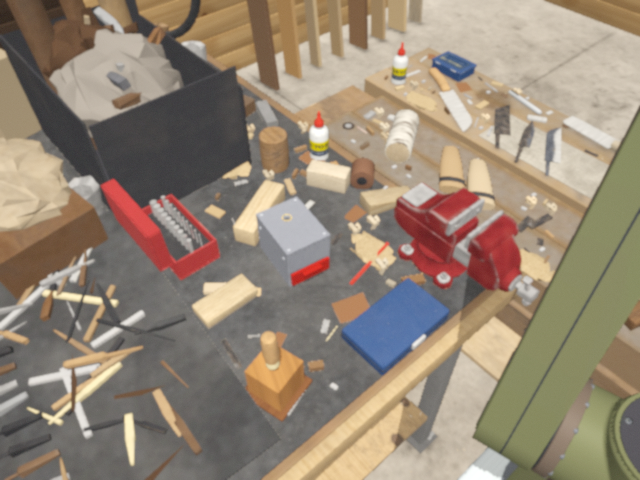

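View pics/top0.png

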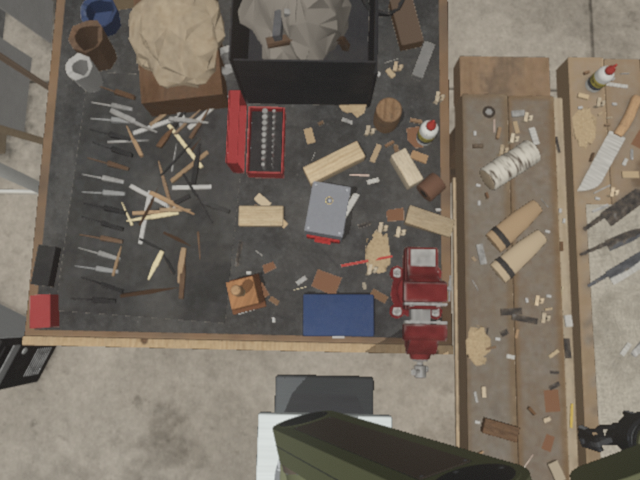

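The overview shows the stand at top (245,293) / scene (272,375), and the box hole at top (329,200) / scene (287,217). Next I'll enlarge those regions.

```bash
python3 - <<'E'
import cv2,numpy as np
P=[("top",205,263),("top",290,175),("scene",232,330),("scene",250,190)]
t=[]
for n,x,y in P:
    c=cv2.imread(f"pics/{n}0.png")[y:y+(60 if n=="top" else 90),x:x+(80 if n=="top" else 80)]
    c=cv2.resize(c[:60] if not(n=="scene" and y==330) else c[:60],(400,300),interpolation=cv2.INTER_CUBIC)
    for k in range(0,80,10):
        cv2.line(c,(k*5,0),(k*5,4),(0,255,0),1); cv2.putText(c,str(x+k),(k*5,14),0,.33,(0,255,0),1)
        if k<60: cv2.line(c,(0,k*5),(4,k*5),(0,255,0),1); cv2.putText(c,str(y+k),(6,k*5+4),0,.33,(0,255,0),1)
    t.append(c)
cv2.imwrite("pics/crop1.png",np.vstack([np.hstack(t[:2]),np.hstack(t[2:])]))
E
```

```text
(no output)
```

View pics/crop1.png

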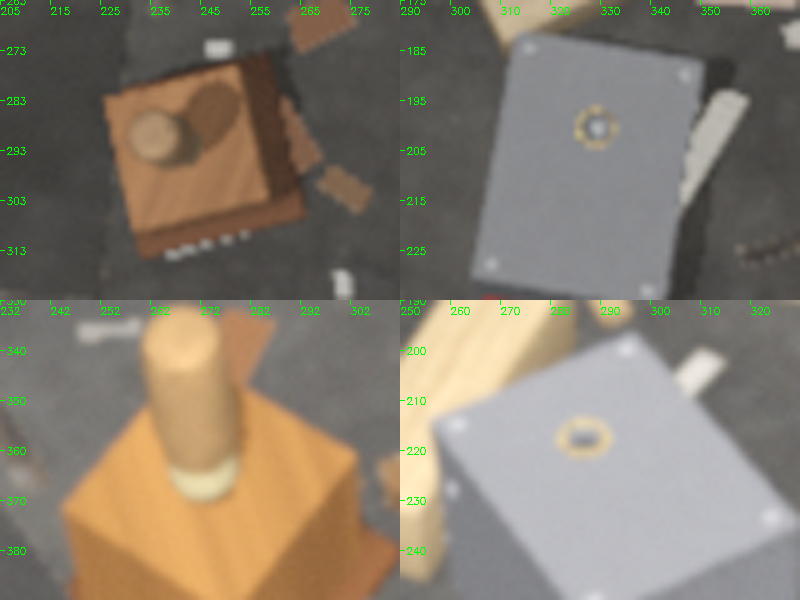

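The crops show:
- **Awl:** butt at top (235.6,289.2) and scene (268.5,338.3).
- **Stand top corners:** top (225.6,282), (252.6,275.4), (258.6,302.6) and (231.6,309).
- **Lid hole:** top (329,200.2) and scene (286.4,217.2).

```bash
cat > h.py <<'E'
import numpy as np
from bench import r
def ray(n,u,v):
    i=r.camera_info(n); f=240/np.tan(np.radians(i["fovy"]/2))
    a=np.array([u-i["cx"],v-i["cy"]])
    if n=="wrist":
        R=np.hypot(*a); d=np.r_[a/max(R,1e-9)*np.sin(R/f),np.cos(R/f)]
    else: d=np.r_[a/f,1]
    return -i["R"].T@i["t"], i["R"].T@d
def at(n,u,v,z):
    c,d=ray(n,u,v); return (c+d*(z-c[2])/d[2]).round(4)
def proj(n,X):
    i=r.camera_info(n); f=240/np.tan(np.radians(i["fovy"]/2)); p=i["R"]@np.array(X)+i["t"]
    if n=="wrist":
        q=np.hypot(p[0],p[1]); k=f*np.arctan2(q,p[2])/max(q,1e-9)
    else: k=f/p[2]
    return np.array([i["cx"]+k*p[0],i["cy"]+k*p[1]]).round(1)
E
python3 - <<'E'
from h import *
print("butt",at("top",235.6,289.2,.158),at("scene",268.5,338.3,.158))
C=np.array([at("top",u,v,.072) for u,v in [(225.6,282),(252.6,275.4),(258.6,302.6),(231.6,309)]]);print("stand",C,C.mean(0))
print("stand scene corners",at("scene",244.2,371.4,.072),at("scene",303.2,361.2,.072))
print("hole",at("top",329,200.2,.095),at("scene",286.4,217.2,.095))
L=[at("top",u,v,.095) for u,v in [(312.6,182.2),(350.6,187.6),(303.6,230.6)]];print(L, [np.linalg.norm(L[0]-L[k]) for k in (1,2)])
i=r.camera_info("wrist");print(i,-i["R"].T@i["t"])
E
```

```text
butt [0.4355 0.1995 0.158 ] [0.4305 0.2041 0.158 ]
stand [[0.4559 0.2369 0.072 ]
 [0.4727 0.1742 0.072 ]
 [0.4097 0.1578 0.072 ]
 [0.3935 0.2201 0.072 ]] [0.43295 0.19725 0.072  ]
stand scene corners [0.4552 0.24   0.072 ] [0.4099 0.1614 0.072 ]
hole [ 0.6512 -0.0014  0.095 ] [0.6525 0.0012 0.095 ]
[array([0.6938, 0.0381, 0.095 ]), array([ 0.6825, -0.0517,  0.095 ]), array([0.5779, 0.0564, 0.095 ])] [np.float64(0.09050817642622129), np.float64(0.1173358427761952)]
{'fovy': 65.70646984690485, 'cx': 323.56403117737364, 'cy': 238.60089314306603, 'R': array([[ 0.32444128, -0.94590058, -0.0031541 ],
       [-0.90951296, -0.31287298,  0.27367257],
       [-0.25985387, -0.08592198, -0.96181775]]), 't': array([-0.57422617, -0.03594043,  0.3802638 ])} [ 0.2524274  -0.52173264  0.37376922]
```

{"api": "jog_arm", "payload": {
  "deltas": "0 0 4 0 0 0; 4 3.5 1 0 0 0; 4 3.5 0 0 0 0; 4 3.5 0 0 0 0; 4 3.5 0 0 0 0; 4 3.5 0 0 0 0; 4 3.5 0 0 0 0; 0.8 5 0 0 0 0; 0 5 0 0 0 0; 0 5 0 0 0 0; 0 5 0 0 0 0; 0 5 0 0 0 0; 0 5 0 0 0 0; 0 5 0 0 0 0; 0 5 0 0 0 0; 0 5 0 0 0 0; 0 5 0 0 0 0; 0 3.4 -3 0 0 0; 0 0 -3 0 0 0; 0 0 0 0 0 0",
  "gripper": -1
}}

```text
time_s: 2.6
tcp_pos: [0.4323, 0.1998, 0.2189]
ee_rot: [0.986, 0.165, -0.003, 0.001]
contact_force: [-0.0, -0.2, 1.2]
opening: 0.997
gripper_force: 0.0
```

```bash
python3 - <<'E'
from h import *
import cv2
s=r.observe();print(s["tcp_pos"],s["ee_rot"],s["joints"])
f=r.grab_frame("wrist"); cv2.imwrite("pics/w1.png",f[...,::-1])
for X in [(.433,.199,.072),(.433,.202,.158)]: print(proj("wrist",X))
E
```

```text
[0.43232171 0.19982485 0.21891467] [ 9.86246456e-01  1.65247579e-01 -3.27761041e-03  6.49968739e-04] [ 3.44333416e-01  1.83221875e-01  1.71609277e+00 -1.22867395e-04
  1.24895988e+00  1.58314905e+00]
[323.8 222.7]
[318.9 255.9]
```

View pics/w1.png

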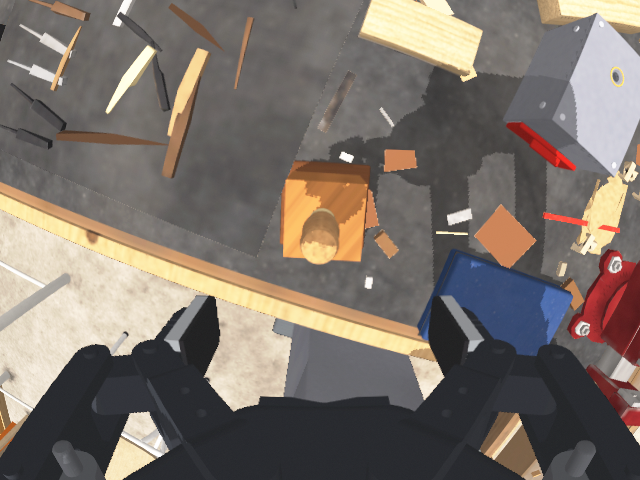

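The wrist view shows the stand top centred at about (324.7,220.5), the awl butt at about (320,250) and the box hole at (617,76).

```bash
python3 - <<'E'
from h import *
print("butt",at("wrist",320,250,.158),"stand",at("wrist",324.7,220.5,.072),"hole",at("wrist",617,76,.095))
import cv2
c=cv2.imread("pics/w1.png")[170:275,265:390]; cv2.imwrite("pics/w1c.png",cv2.resize(c,None,fx=5,fy=5,interpolation=cv2.INTER_CUBIC))
E
```

```text
butt [0.4366 0.2026 0.158 ] stand [0.435  0.1989 0.072 ] hole [ 0.6554 -0.0023  0.095 ]
```

View pics/w1c.png

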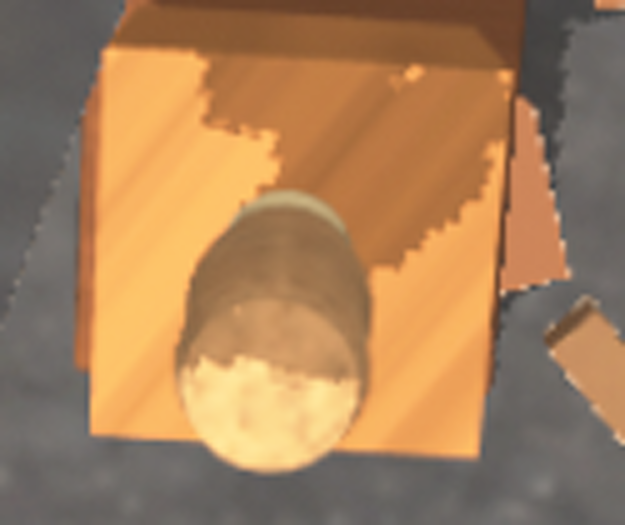

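The enlarged view puts the butt face centre at about (318.6,246.6) and the stand top centre at (324,220), so the awl leans slightly toward +x and +y. I'll descend and grip.

{"api": "jog_arm", "payload": {
  "deltas": "0.37 0.17 -2 0 0 0; 0 0 -3 0 0 0; 0 0 -3 0 0 0; 0 0 -2.5 0 0 0; 0 0 -1.3 0 0 0; 0 0 0 0 0 0"
}}

```text
time_s: 3.4
tcp_pos: [0.4388, 0.2016, 0.1035]
ee_rot: [0.986, 0.164, -0.0, 0.0]
contact_force: [0.4, -0.5, 0.4]
opening: 1.0
gripper_force: 0.0
```

{"api": "jog_arm", "payload": {
  "deltas": "0 0 0 0 0 0; 0 0 0 0 0 0; 0 0 0 0 0 0; 0 0 0 0 0 0; 0 0 0 0 0 0; 0 0 0 0 0 0",
  "gripper": 1
}}

```text
time_s: 4.15
tcp_pos: [0.4389, 0.2023, 0.1038]
ee_rot: [0.986, 0.165, 0.001, -0.0]
contact_force: [0.1, 1.0, 5.2]
opening: 0.273
gripper_force: 58.7
```

{"api": "jog_arm", "payload": {
  "deltas": "0 0 1 0 0 0; 0 0 2 0 0 0; 0 0 2.5 0 0 0; 0 0 3 0 0 0; 0 0 3 0 0 0; 0 0 2 0 0 0; 0 0 0 0 0 0; 0 0 0 0 0 0"
}}

```text
time_s: 5.15
tcp_pos: [0.4377, 0.2015, 0.2375]
ee_rot: [0.986, 0.165, -0.001, 0.0]
contact_force: [-1.4, 0.2, -0.9]
opening: 0.272
gripper_force: 58.9
```

```bash
python3 - <<'E'
from h import *
import cv2
s=r.observe();print(s["tcp_pos"],s["ee_rot"],s["contact_force"],s["torque"])
S=[]
for n in("scene","top","wrist"):
    f=r.grab_frame(n)[...,::-1].copy(); p=s["tcp_pos"]; tip=p+[0,0,-.093]; but=p+[0,0,.057]
    q=[proj(n,tip),proj(n,but),proj(n,p)]; print(n,q); cv2.imwrite(f"pics/{n}2.png",f)
    x,y=(q[0]-[45,45]).astype(int) if n!="wrist" else (q[0]-[100,30]).astype(int)
    y=max(0,min(y,390)); x=max(0,x); print(x,y)
    w=90 if n!="wrist" else 200
    S.append(cv2.resize(f[y:y+w,x:x+w],(400,400) if n!='wrist' else (400,400),interpolation=cv2.INTER_CUBIC) if min(f[y:y+w,x:x+w].shape[:2])>0 else None)
cv2.imwrite("pics/c2.png",np.hstack(S[:2]));
if S[2] is not None: cv2.imwrite("pics/c2w.png",S[2])
E
```

```text
[0.437653   0.20146398 0.23746827] [ 9.86352137e-01  1.64647268e-01 -8.24714119e-04  2.43801432e-04] [-1.42327914  0.23860953 -0.88563489] [ 0.03851777 -0.05542545  0.04558084]
scene [array([267.7, 339.1]), array([258. , 273.5]), array([262. , 300.9])]
222 294
top [array([235.7, 288.5]), array([224.1, 284.5]), array([228.9, 286.2])]
190 243
wrist [array([322.9, 241.3]), array([321.5, 388.1]), array([322.3, 303.2])]
222 211
```

View pics/c2.png

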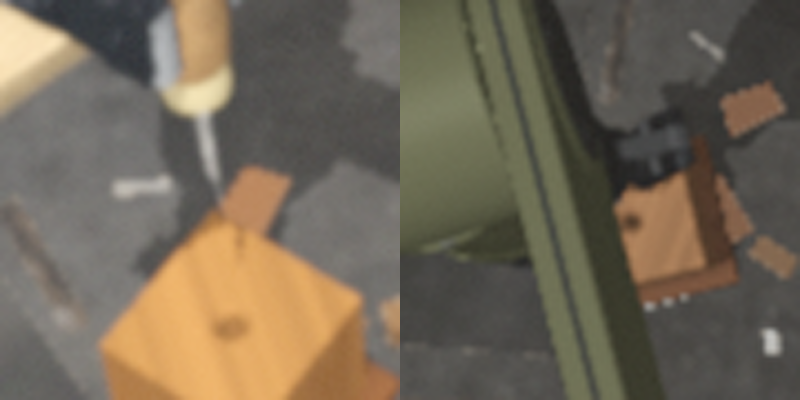

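View pics/wrist2.png

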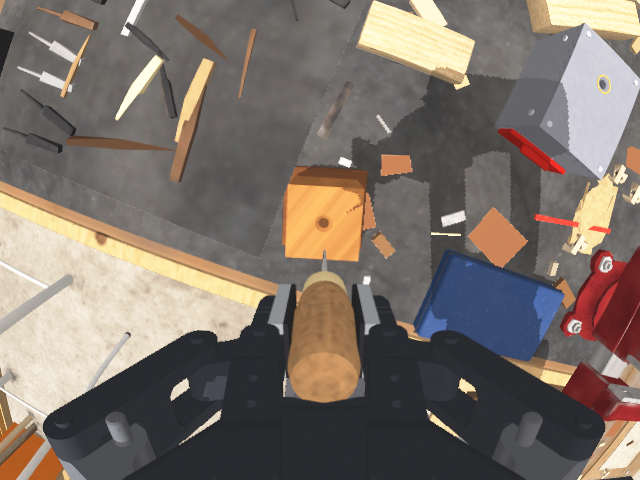

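The wrist view shows the awl held with its spike tip at about (324,250), its butt at (324,375), the stand hole at (323,222) and the box hole at (604,84). The tip leans back toward -x. I'll hover over the box and measure the lean against the lid.

{"api": "jog_arm", "payload": {
  "deltas": "2.7 -2.5 0 0 0 0; 2.7 -2.5 0 0 0 0; 2.7 -2.5 0 0 0 0; 2.7 -2.5 0 0 0 0; 2.7 -2.5 0 0 0 0; 2.7 -2.5 0 0 0 0; 2.7 -2.5 0 0 0 0; 2.9 -2.6 -1 0 0 0; 0 0 -1 0 0 0; 0 0 0 0 0 0; 0 0 0 0 0 0"
}}

```text
time_s: 6.68
tcp_pos: [0.6555, 0.0017, 0.2181]
ee_rot: [0.986, 0.165, -0.001, -0.0]
contact_force: [0.1, 0.2, -0.0]
opening: 0.272
gripper_force: 59.0
```

```bash
python3 - <<'E'
from h import *
import cv2
for n,p in (("scene",(273.8,367)),("top",(241.5,292.5)),("wrist",None)):
    if p: print("standhole",n,at(n,*p,.072))
s=r.observe();p=s["tcp_pos"];print(p,s["ee_rot"],s["contact_force"])
def panel(f,x,y,w,h,k,st):
    c=cv2.resize(f[y:y+h,x:x+w],None,fx=k,fy=k,interpolation=cv2.INTER_CUBIC)
    for i in range(0,w,st): cv2.putText(c,str(x+i),(i*k,10),0,.33,(0,255,0),1);cv2.line(c,(i*k,0),(i*k,4),(0,255,0),1)
    for i in range(0,h,st): cv2.putText(c,str(y+i),(5,i*k+4),0,.33,(0,255,0),1);cv2.line(c,(0,i*k),(4,i*k),(0,255,0),1)
    return c
F={n:r.grab_frame(n)[...,::-1].copy() for n in("scene","wrist")}
for n,f in F.items():
    cv2.imwrite(f"pics/{n}3.png",f)
    print(n,"tip",proj(n,p+[0,0,-.093]),"butt",proj(n,p+[0,0,.057]),"hole",proj(n,[.6525,0,.095]))
q=proj("scene",p+[0,0,-.06]).astype(int)
a=panel(F["scene"],q[0]-30,q[1]-50,60,100,6,10)
b=panel(F["wrist"],215,180,215,300,2,20)
b=cv2.resize(b,(430,600)); 
cv2.imwrite("pics/c3.png",np.hstack([a,b]))
E
```

```text
standhole scene [0.4317 0.2016 0.072 ]
standhole top [0.4322 0.1986 0.072 ]
[0.65550626 0.00172336 0.21805415] [ 9.86285121e-01  1.65049032e-01 -6.17718611e-04 -3.10407670e-04] [ 0.11265487  0.16865645 -0.03264455]
scene tip [284.3 204.9] butt [279.1 138.3] hole [286.9 216.9]
wrist tip [322.6 241.9] butt [320.7 386.4] hole [323.6 234.9]
```

View pics/c3.png

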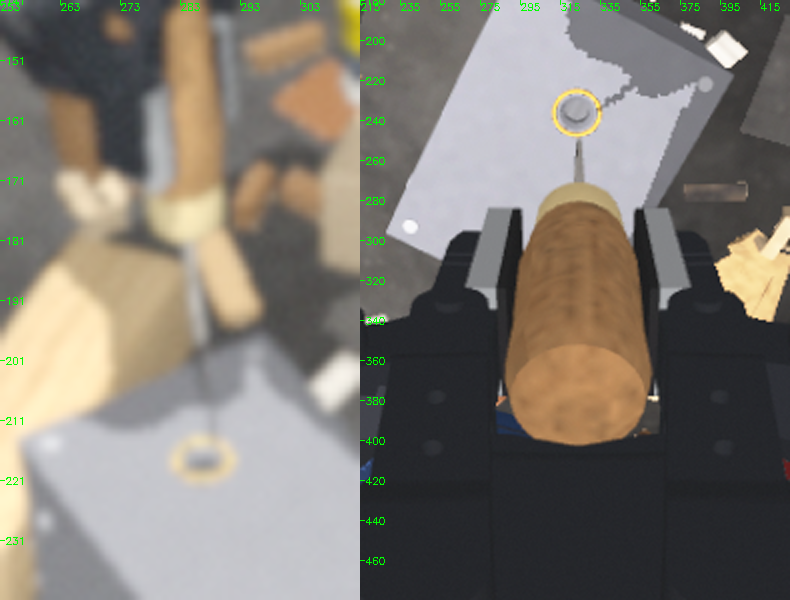

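The view shows the tip at scene (288,211.7) / wrist (324,249.5), the butt at wrist (324.5,376.5) and the hole at wrist (323.5,236.5) / scene (286.7,217.3). In the scene view the handle axis passes through (285,151).

```bash
cat >> h.py <<'E'
from scipy.optimize import least_squares
def tri(obs):
    def f(X): return np.concatenate([proj_(n,X)-p for n,p in obs])
    s=least_squares(f,[.65,0,.12]); return s.x.round(4),s.fun.round(1)
def proj_(n,X):
    i=r.camera_info(n); f=240/np.tan(np.radians(i["fovy"]/2)); p=i["R"]@np.array(X)+i["t"]
    q=np.hypot(p[0],p[1]); k=f*np.arctan2(q,p[2])/max(q,1e-9) if n=="wrist" else f/p[2]
    return np.array([i["cx"]+k*p[0],i["cy"]+k*p[1]])
E
python3 - <<'E'
from h import *
T,e=tri([("wrist",(324,249.5)),("scene",(288,211.7))]);print("tip",T,e)
print("hole wrist",at("wrist",323.5,236.5,.095), "tri",tri([("wrist",(323.5,236.5)),("scene",(286.7,217.3))]))
# awl: tip + dir, fit jointly: unknown tip(3), tilt(2)
def F(v):
    t=v[:3]; d=np.array([v[3],v[4],1]); d/=np.linalg.norm(d); b=t+.15*d
    s1=proj_("scene",b); s0=proj_("scene",t)
    ax=(s1-s0)/np.linalg.norm(s1-s0); q=np.array([285,151])-s0
    return np.r_[proj_("wrist",t)-[324,249.5],s0-[288,211.7],proj_("wrist",b)-[324.5,376.5],ax[0]*q[1]-ax[1]*q[0]]
s=least_squares(F,[.65,0,.12,0,0]);print(s.x.round(4),s.fun.round(1), np.degrees(s.x[3:]))
E
```

```text
tip [ 0.6472 -0.0019  0.1124] [-0.3 -0.3  1.  -0.4]
hole wrist [ 6.513e-01 -3.000e-04  9.500e-02] tri (array([ 6.515e-01, -1.000e-04,  9.520e-02]), array([-0.2, -0.2,  0.6, -0.2]))
[ 0.6468 -0.0021  0.1109  0.0155  0.0028] [-0.2 -0.4  1.3  0.3  0.1  0.2  0.9] [0.88561635 0.16017161]
```

```bash
python3 - <<'E'
from h import *
for z in (.11,.116,.1225):
    t=at("wrist",324,249.5,z); b=at("wrist",324.5,376.5,z+.15); print(t,b,np.degrees((b-t)[:2]/.15),proj("scene",t),proj("scene",b))
E
```

```text
[ 0.6463 -0.0024  0.11  ] [ 0.6486 -0.0019  0.26  ] [0.87853529 0.19098593] [289.6 212.4] [284.  146.8]
[ 0.6481 -0.0018  0.116 ] [ 6.529e-01 -4.000e-04  2.660e-01] [1.83346494 0.53476061] [288.6 209.7] [281.4 143. ]
[ 0.6501 -0.0012  0.1225] [0.6576 0.0012 0.2725] [2.86478898 0.91673247] [287.4 206.7] [278.6 138.8]
```

{"api": "jog_arm", "payload": {
  "deltas": "0 0 0 0.006 -0.018 0; 0 0 0 0.006 -0.018 0; 0 0 -0.6 0 0 0; 0 0 -0.5 0 0 0; 0 0 0 0 0 0; 0 0 0 0 0 0"
}}

```text
time_s: 7.52
tcp_pos: [0.6566, 0.0008, 0.2071]
ee_rot: [0.986, 0.165, 0.019, -0.003]
contact_force: [0.2, -0.2, -0.7]
opening: 0.276
gripper_force: 59.0
```

```bash
python3 - <<'E'
from h import *
import cv2
s=r.observe();p=s["tcp_pos"];print(p,s["ee_rot"],s["contact_force"],s["torque"])
def panel(f,x,y,w,h,k,st):
    c=cv2.resize(f[y:y+h,x:x+w],None,fx=k,fy=k,interpolation=cv2.INTER_CUBIC)
    for i in range(0,w,st): cv2.putText(c,str(x+i),(i*k,10),0,.33,(0,255,0),1);cv2.line(c,(i*k,0),(i*k,4),(0,255,0),1)
    for i in range(0,h,st): cv2.putText(c,str(y+i),(5,i*k+4),0,.33,(0,255,0),1);cv2.line(c,(0,i*k),(4,i*k),(0,255,0),1)
    return c
F={n:r.grab_frame(n)[...,::-1].copy() for n in("scene","wrist")}
for n,f in F.items(): cv2.imwrite(f"pics/{n}4.png",f)
a=panel(F["scene"],255,130,50,100,6,10)
b=panel(F["wrist"],275,215,100,120,5,10)
cv2.imwrite("pics/c4.png",np.hstack([a,b]))
for z in (.104,.108,.112):
    print(z,proj("wrist",[.6515,0,z]),proj("wrist",[.6515,0,z+.15]),proj("scene",[.6515,0,z]),proj("scene",[.6515,0,z+.15]))
E
```

```text
[0.6565765  0.00084686 0.20710591] [ 0.98617685  0.16461774  0.01863616 -0.00298426] [ 0.19406376 -0.15100599 -0.70045328] [-0.04935398  0.00108039  0.01795225]
0.104 [321.6 250.1] [318.8 375.5] [287.  213.8] [282.2 149.4]
0.108 [321.6 251.6] [318.7 382.8] [286.9 212.3] [282.1 147.4]
0.112 [321.5 253.2] [318.5 390.4] [286.8 210.7] [281.9 145.5]
```

View pics/c4.png

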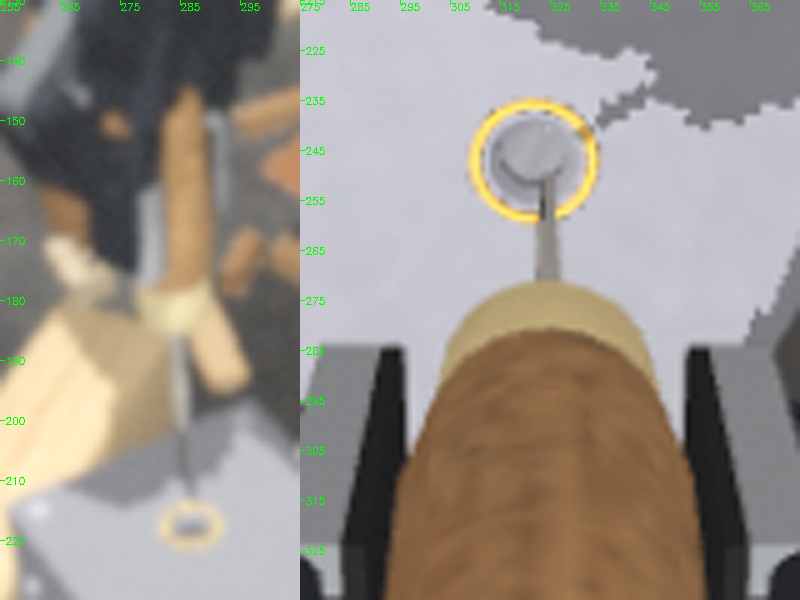

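The tip is at wrist (324,249) / scene (286.7,212.4) and the hole ring at wrist (321.4,246.6). The tip sits about 2 mm toward +x and 1 mm toward -y of the hole axis, with a small lean left over. I'll correct this, then check the ring by code.

{"api": "jog_arm", "payload": {
  "deltas": "-0.28 0.05 0 0.003 -0.008 0; 0 0 0 0 0 0; 0 0 0 0 0 0"
}}

```text
time_s: 8.0
tcp_pos: [0.6536, 0.0014, 0.2075]
ee_rot: [0.986, 0.165, 0.023, -0.004]
contact_force: [0.2, 0.4, -0.5]
opening: 0.272
gripper_force: 59.0
```

```bash
cat >> h.py <<'E'
import cv2
def ring():
    f=r.grab_frame("wrist").astype(int); m=((f[...,0]-f[...,2]>60)&(f[...,1]-f[...,2]>40)).astype(np.uint8)
    m[:200]=0;m[275:]=0;m[:,:290]=0;m[:,360:]=0
    ys,xs=np.nonzero(m); (c,R)=cv2.minEnclosingCircle(np.c_[xs,ys].astype(np.float32)); return c,R,len(xs)
E
python3 - <<'E'
from h import *
s=r.observe();print(s["tcp_pos"],s["ee_rot"],s["contact_force"])
c,R,n=ring();print(c,R,n,"hole",at("wrist",*c,.095))
for z in(.106,.108,.110):print(z,at("wrist",324,249.,z),at("wrist",324.5,376.5,z+.15))
E
```

```text
[0.65357765 0.00135299 0.20747812] [ 0.98608284  0.16460486  0.0230621  -0.0037439 ] [ 0.15797467  0.37374367 -0.53289393]
(324.0, 253.85714721679688) 22.06216049194336 202 hole [ 0.6449 -0.0025  0.095 ]
0.106 [ 6.511e-01 -4.000e-04  1.060e-01] [ 0.6496 -0.001   0.256 ]
0.108 [ 6.516e-01 -2.000e-04  1.080e-01] [ 6.509e-01 -6.000e-04  2.580e-01]
0.11 [ 0.6521 -0.      0.11  ] [ 6.522e-01 -1.000e-04  2.600e-01]
```

{"api": "jog_arm", "payload": {
  "deltas": "0 0 -0.3 0 0 0; 0 0 -0.3 0 0 0; 0 0 -0.3 0 0 0; 0 0 -0.1 0 0 0; 0 0 -0.1 0 0 0; 0 0 -0.1 0 0 0; 0 0 0 0 0 0"
}}

```text
time_s: 8.93
tcp_pos: [0.6536, 0.0014, 0.1953]
ee_rot: [0.986, 0.165, 0.023, -0.004]
contact_force: [1.1, 0.1, -1.0]
opening: 0.271
gripper_force: 59.0
```

{"api": "jog_arm", "payload": {
  "deltas": "0 0 -0.1 0 0 0; 0 0 -0.1 0 0 0; 0 0 -0.1 0 0 0; 0 0 0 0 0 0"
}}

```text
time_s: 9.43
tcp_pos: [0.6535, 0.0014, 0.1922]
ee_rot: [0.986, 0.165, 0.023, -0.004]
contact_force: [0.7, -0.8, -1.0]
opening: 0.271
gripper_force: 59.0
```

{"api": "jog_arm", "payload": {
  "deltas": "0 0 -0.1 0 0 0; 0 0 -0.1 0 0 0; 0 0 -0.1 0 0 0; 0 0 0 0 0 0"
}}

```text
time_s: 9.93
tcp_pos: [0.6535, 0.0014, 0.1891]
ee_rot: [0.986, 0.165, 0.023, -0.004]
contact_force: [0.0, 0.0, 0.1]
opening: 0.274
gripper_force: 59.0
```

{"api": "jog_arm", "payload": {
  "deltas": "0 0 -0.1 0 0 0; 0 0 -0.1 0 0 0; 0 0 -0.1 0 0 0; 0 0 0 0 0 0"
}}

```text
time_s: 10.42
tcp_pos: [0.6536, 0.0014, 0.1862]
ee_rot: [0.986, 0.165, 0.023, -0.004]
contact_force: [0.1, -0.8, -0.7]
opening: 0.272
gripper_force: 59.0
```

{"api": "jog_arm", "payload": {
  "deltas": "0 0 -0.1 0 0 0; 0 0 -0.1 0 0 0; 0 0 -0.1 0 0 0; 0 0 0 0 0 0"
}}

```text
time_s: 10.92
tcp_pos: [0.6535, 0.0014, 0.1832]
ee_rot: [0.986, 0.165, 0.023, -0.004]
contact_force: [-0.6, -0.4, 0.3]
opening: 0.272
gripper_force: 59.0
```

{"api": "jog_arm", "payload": {
  "deltas": "0 0 -0.1 0 0 0; 0 0 -0.1 0 0 0; 0 0 -0.1 0 0 0; 0 0 0 0 0 0"
}}

```text
time_s: 11.42
tcp_pos: [0.6535, 0.0013, 0.1802]
ee_rot: [0.986, 0.165, 0.023, -0.004]
contact_force: [0.5, -1.1, -1.0]
opening: 0.274
gripper_force: 59.0
```

{"api": "jog_arm", "payload": {
  "deltas": "0 0 -0.1 0 0 0; 0 0 -0.1 0 0 0; 0 0 -0.1 0 0 0; 0 0 0 0 0 0"
}}

```text
time_s: 11.92
tcp_pos: [0.6535, 0.0014, 0.1771]
ee_rot: [0.986, 0.165, 0.023, -0.004]
contact_force: [-0.2, 0.1, -0.3]
opening: 0.273
gripper_force: 59.0
```

{"api": "jog_arm", "payload": {
  "deltas": "0 0 -0.1 0 0 0; 0 0 -0.1 0 0 0; 0 0 -0.1 0 0 0; 0 0 0 0 0 0"
}}

```text
time_s: 12.42
tcp_pos: [0.6536, 0.0014, 0.1742]
ee_rot: [0.986, 0.165, 0.023, -0.004]
contact_force: [-0.4, 0.2, -1.1]
opening: 0.27
gripper_force: 59.0
```

{"api": "jog_arm", "payload": {
  "deltas": "0 0 -0.1 0 0 0; 0 0 -0.1 0 0 0; 0 0 -0.1 0 0 0; 0 0 0 0 0 0"
}}

```text
time_s: 12.92
tcp_pos: [0.6536, 0.0014, 0.1712]
ee_rot: [0.986, 0.165, 0.023, -0.004]
contact_force: [0.6, 0.4, 0.0]
opening: 0.273
gripper_force: 59.0
```

{"api": "jog_arm", "payload": {
  "deltas": "0 0 -0.1 0 0 0; 0 0 -0.1 0 0 0; 0 0 -0.1 0 0 0; 0 0 0 0 0 0"
}}

```text
time_s: 13.42
tcp_pos: [0.6541, 0.0014, 0.1694]
ee_rot: [0.986, 0.165, 0.024, -0.004]
contact_force: [-0.9, -0.8, 5.1]
opening: 0.273
gripper_force: 59.6
```

{"api": "jog_arm", "payload": {
  "deltas": "0 0 -0.1 0 0 0; 0 0 -0.1 0 0 0; 0 0 0 0 0 0"
}}

```text
time_s: 13.8
tcp_pos: [0.6543, 0.0014, 0.1677]
ee_rot: [0.986, 0.165, 0.024, -0.004]
contact_force: [-0.8, 0.8, 6.0]
opening: 0.276
gripper_force: 59.8
```

{"api": "jog_arm", "payload": {
  "deltas": "0 0 -0.1 0 0 0; 0 0 0 0 0 0"
}}

```text
time_s: 14.05
tcp_pos: [0.6543, 0.0014, 0.1669]
ee_rot: [0.986, 0.165, 0.024, -0.004]
contact_force: [-1.1, 0.2, 7.0]
opening: 0.276
gripper_force: 59.8
```

{"api": "jog_arm", "payload": {
  "deltas": "0 0 -0.1 0 0 0; 0 0 0 0 0 0"
}}

```text
time_s: 14.3
tcp_pos: [0.6544, 0.0014, 0.166]
ee_rot: [0.986, 0.165, 0.024, -0.004]
contact_force: [-1.0, -0.4, 8.2]
opening: 0.27
gripper_force: 59.9
```

{"api": "jog_arm", "payload": {
  "deltas": "0 0 -0.1 0 0 0; 0 0 0 0 0 0"
}}

```text
time_s: 14.55
tcp_pos: [0.6543, 0.0014, 0.1647]
ee_rot: [0.986, 0.165, 0.024, -0.004]
contact_force: [-0.2, -0.3, 6.0]
opening: 0.274
gripper_force: 59.7
```

```bash
python3 - <<'E'
from h import *
for n in("top","scene"):
    f=r.grab_frame(n).astype(int); m=(f[...,0]>150)&(f[...,1]<70)&(f[...,2]<70)
    g=cv2.imread(f"pics/{n}0.png")[...,::-1].astype(int); k=(g[...,0]>150)&(g[...,1]<70)&(g[...,2]<70)
    sl=(slice(225,260),slice(300,345)) if n=="top" else (slice(250,310),slice(265,345))
    for q in (k,m): ys,xs=np.nonzero(q[sl]); print(n,len(ys),ys.mean() if len(ys) else 0, ys.max() if len(ys) else 0,xs.mean() if len(xs) else 0)
E
```

```text
top 88 14.329545454545455 18 22.238636363636363
top 105 16.666666666666668 20 21.676190476190477
scene 410 20.860975609756096 34 44.770731707317076
scene 402 23.76865671641791 37 47.11691542288557
```

The tray is moving, so I'll hold.

{"api": "jog_arm", "payload": {
  "deltas": "0 0 0 0 0 0; 0 0 0 0 0 0; 0 0 0 0 0 0; 0 0 0 0 0 0; 0 0 0 0 0 0; 0 0 0 0 0 0; 0 0 0 0 0 0; 0 0 0 0 0 0; 0 0 0 0 0 0; 0 0 0 0 0 0; 0 0 0 0 0 0; 0 0 0 0 0 0; 0 0 0 0 0 0; 0 0 0 0 0 0; 0 0 0 0 0 0; 0 0 0 0 0 0"
}}

```text
time_s: 16.65
tcp_pos: [0.6544, 0.0013, 0.1647]
ee_rot: [0.986, 0.165, 0.024, -0.004]
contact_force: [0.3, 0.5, 5.8]
opening: 0.273
gripper_force: 59.7
```

```bash
cat > tray.py <<'E'
from h import *
for n in("top","scene"):
    f=r.grab_frame(n).astype(int); m=(f[...,0]>150)&(f[...,1]<70)&(f[...,2]<70)
    sl=(slice(225,275),slice(290,345)) if n=="top" else (slice(250,330),slice(265,365))
    ys,xs=np.nonzero(m[sl]); print(n,len(ys),ys.mean()+sl[0].start,xs.mean()+sl[1].start,np.percentile(ys,[2,98])+sl[0].start)
    for d in (0,.017,.045):
        q=np.array([.6515,0,.0])+(-.08-d)*np.array([.987,-.156,0])+[0,0,.0225]; print(d,proj(n,q))
E
python3 tray.py
```

```text
tray.py:5: RuntimeWarning: Mean of empty slice.
  ys,xs=np.nonzero(m[sl]); print(n,len(ys),ys.mean()+sl[0].start,xs.mean()+sl[1].start,np.percentile(ys,[2,98])+sl[0].start)
  ret = ret.dtype.type(ret / rcount)
Traceback (most recent call last):
  File "tray.py", line 5, in <module>
    ys,xs=np.nonzero(m[sl]); print(n,len(ys),ys.mean()+sl[0].start,xs.mean()+sl[1].start,np.percentile(ys,[2,98])+sl[0].start)
                                                                                         ~~~~~~~~~~~~~^^^^^^^^^^^
IndexError: index 0 is out of bounds for axis 0 with size 0
```

```bash
sed -i 's/m=(f\[.*/m=(f[...,0]>60)\&(f[...,1]*2.2<f[...,0])\&(f[...,2]*2.2<f[...,0])/; s/ys,xs=np.nonzero(m\[sl\]);/ys,xs=np.nonzero(m[sl]); ys=np.r_[ys,0]; xs=np.r_[xs,0];/; s/("top","scene")/("scene","top")/' tray.py; python3 tray.py; python3 - <<'E'
import cv2
E
```

```text
scene 537 285.292364990689 326.8826815642458 [270.72 299.  ]
0 [310.1 269.8]
0.017 [314.7 275.8]
0.045 [322.7 286. ]
top 1 225.0 290.0 [225. 225.]
0 [322.4 237.6]
0.017 [321.2 244.4]
0.045 [319.2 255.6]
```

```bash
python3 - <<'E'
from h import *
f=r.grab_frame("scene").astype(int); m=((f[...,0]>60)&(f[...,1]*2.2<f[...,0])&(f[...,2]*2.2<f[...,0])).astype(np.uint8)
n,l,st,c=cv2.connectedComponentsWithStats(m)
g=cv2.imread("pics/scene0.png")[...,::-1].astype(int);m0=((g[...,0]>60)&(g[...,1]*2.2<g[...,0])&(g[...,2]*2.2<g[...,0])).astype(np.uint8)
for M in (m0,m):
    n,l,st,c=cv2.connectedComponentsWithStats(M)
    for i in range(1,n):
        if st[i,4]>30 and 260<c[i][0]<370 and 240<c[i][1]<330: print(st[i],c[i].round(1))
    print()
E
```

```text
[291 257  38  28 451] [309.7 270.7]
[351 264  18  20  68] [359.3 273.7]

[350 264  20  21  97] [358.8 274.2]
[303 273  39  29 461] [322.1 286.9]
```

The tray is fully out: its centroid is (322.1,286.9) against a predicted (322.7,286). I'll withdraw and go back over the stand.

{"api": "jog_arm", "payload": {
  "deltas": "0 0 0.3 0 0 0; 0 0 0.5 0 0 0; 0 0 1 0 0 0; 0 0 1.5 0 0 0; 0 0 1.5 0 0 0; 0 0 1.5 0 0 0; 0 0 1.7 0 0 0; 0 0 0 0 0 0"
}}

```text
time_s: 17.85
tcp_pos: [0.6549, 0.0013, 0.2458]
ee_rot: [0.986, 0.165, 0.025, -0.003]
contact_force: [0.3, -0.2, -0.7]
opening: 0.271
gripper_force: 59.0
```

{"api": "jog_arm", "payload": {
  "deltas": "-2.7 2.5 0 0 0 0; -2.7 2.5 0 0 0 0; -2.7 2.5 0 0 0 0; -2.7 2.5 0 0 0 0; -2.7 2.5 0 0 0 0; -2.7 2.5 0 0 0 0; -2.7 2.5 0 0 0 0; -2.7 2.5 0 0 0 0; -0.3 0 -2.5 0 0 0; 0 0 -2 0 0 0; 0 0 0 0 0 0; 0 0 0 0 0 0"
}}

```text
time_s: 19.35
tcp_pos: [0.435, 0.2014, 0.1987]
ee_rot: [0.986, 0.165, 0.023, -0.004]
contact_force: [-0.3, -0.8, 0.2]
opening: 0.271
gripper_force: 59.0
```

```bash
python3 - <<'E'
from h import *
s=r.observe();p=s["tcp_pos"];print(p,s["ee_rot"],s["contact_force"])
def panel(f,x,y,w,h,k,st):
    c=cv2.resize(f[y:y+h,x:x+w],None,fx=k,fy=k,interpolation=cv2.INTER_CUBIC)
    for i in range(0,w,st): cv2.putText(c,str(x+i),(i*k,10),0,.33,(0,255,0),1);cv2.line(c,(i*k,0),(i*k,4),(0,255,0),1)
    for i in range(0,h,st): cv2.putText(c,str(y+i),(5,i*k+4),0,.33,(0,255,0),1);cv2.line(c,(0,i*k),(4,i*k),(0,255,0),1)
    return c
F={n:r.grab_frame(n)[...,::-1].copy() for n in("scene","wrist")}
for n,f in F.items(): cv2.imwrite(f"pics/{n}5.png",f)
q=proj("scene",[.432,.2,.11]).astype(int)
a=panel(F["scene"],q[0]-25,q[1]-65,50,100,6,10)
b=panel(F["wrist"],275,200,100,120,5,10)
cv2.imwrite("pics/c5.png",np.hstack([a,b]))
for X in ([.432,.2,.072],list(p+[-.002,-.0016,-.0993])): print(X,proj("wrist",X),proj("scene",X))
E
```

```text
[0.43504095 0.20142169 0.19871177] [ 0.98609653  0.16450884  0.02315104 -0.00380989] [-0.25849876 -0.75537591  0.16152101]
[0.432, 0.2, 0.072] [323.4 241.5] [274.5 366.2]
[np.float64(0.43304095023128597), np.float64(0.1998216897209819), np.float64(0.09941176583829903)] [324.1 249.6] [272.9 356.6]
```

View pics/c5.png

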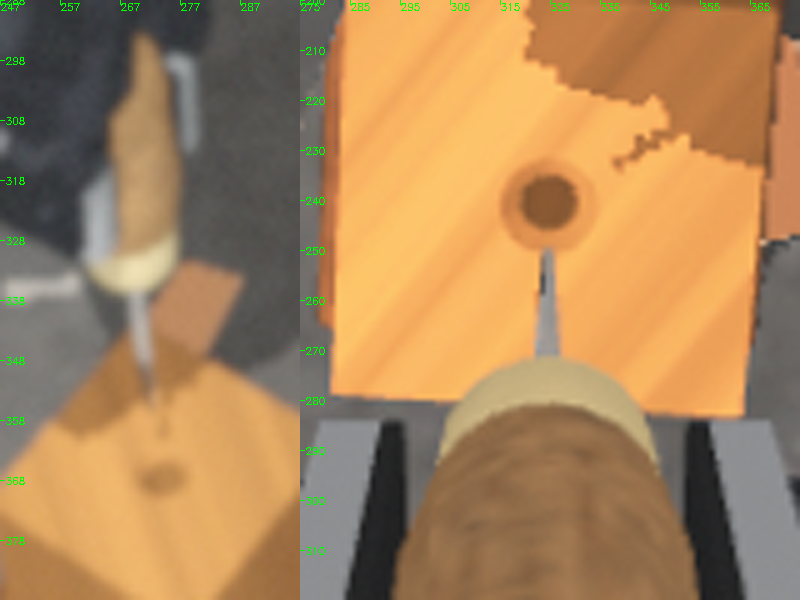

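The wrist view shows the stand hole at (324.4,241) and the tip at (323.8,249.2). They are aligned within 1 mm, with perhaps 1° of lean left. I'll trim that and insert with force checks.

{"api": "jog_arm", "payload": {
  "deltas": "-0.14 -0.08 0 0.004 -0.011 0; 0 0 -0.5 0 0 0; 0 0 -0.5 0 0 0; 0 0 -0.5 0 0 0; 0 0 -0.4 0 0 0; 0 0 -0.3 0 0 0; 0 0 -0.3 0 0 0; 0 0 -0.2 0 0 0; 0 0 -0.2 0 0 0; 0 0 0 0 0 0"
}}

```text
time_s: 20.7
tcp_pos: [0.4332, 0.2005, 0.1692]
ee_rot: [0.986, 0.165, 0.029, -0.005]
contact_force: [0.8, 0.7, -0.9]
opening: 0.269
gripper_force: 59.0
```

{"api": "jog_arm", "payload": {
  "deltas": "0 0 -0.3 0 0 0; 0 0 -0.3 0 0 0; 0 0 -0.3 0 0 0; 0 0 -0.3 0 0 0; 0 0 0 0 0 0"
}}

```text
time_s: 21.32
tcp_pos: [0.433, 0.2005, 0.157]
ee_rot: [0.986, 0.165, 0.028, -0.005]
contact_force: [-0.5, -0.2, -0.0]
opening: 0.276
gripper_force: 59.0
```

{"api": "jog_arm", "payload": {
  "deltas": "0 0 -0.3 0 0 0; 0 0 -0.3 0 0 0; 0 0 -0.3 0 0 0; 0 0 -0.3 0 0 0; 0 0 0 0 0 0"
}}

```text
time_s: 21.95
tcp_pos: [0.433, 0.2005, 0.145]
ee_rot: [0.986, 0.165, 0.028, -0.005]
contact_force: [1.0, 0.4, -1.1]
opening: 0.271
gripper_force: 59.0
```

{"api": "jog_arm", "payload": {
  "deltas": "0 0 -0.3 0 0 0; 0 0 -0.3 0 0 0; 0 0 -0.3 0 0 0; 0 0 -0.3 0 0 0; 0 0 0 0 0 0"
}}

```text
time_s: 22.58
tcp_pos: [0.433, 0.2005, 0.133]
ee_rot: [0.986, 0.165, 0.028, -0.005]
contact_force: [-0.3, 0.1, -0.1]
opening: 0.272
gripper_force: 59.0
```

{"api": "jog_arm", "payload": {
  "deltas": "0 0 -0.3 0 0 0; 0 0 -0.3 0 0 0; 0 0 -0.3 0 0 0; 0 0 -0.3 0 0 0; 0 0 0 0 0 0"
}}

```text
time_s: 23.2
tcp_pos: [0.433, 0.2005, 0.121]
ee_rot: [0.986, 0.165, 0.028, -0.005]
contact_force: [-0.6, 0.1, -0.9]
opening: 0.272
gripper_force: 59.0
```

{"api": "jog_arm", "payload": {
  "deltas": "0 0 -0.3 0 0 0; 0 0 -0.3 0 0 0; 0 0 -0.1 0 0 0; 0 0 0 0 0 0"
}}

```text
time_s: 23.7
tcp_pos: [0.4332, 0.2005, 0.1142]
ee_rot: [0.986, 0.165, 0.029, -0.005]
contact_force: [0.3, -0.3, -1.1]
opening: 0.272
gripper_force: 59.0
```

{"api": "jog_arm", "payload": {
  "deltas": "0 0 -0.2 0 0 0; 0 0 -0.2 0 0 0; 0 0 -0.1 0 0 0; 0 0 0 0 0 0"
}}

```text
time_s: 24.2
tcp_pos: [0.4332, 0.2005, 0.1092]
ee_rot: [0.986, 0.165, 0.029, -0.005]
contact_force: [0.4, 0.7, -0.6]
opening: 0.267
gripper_force: 59.0
```

{"api": "jog_arm", "payload": {
  "deltas": "0 0 -0.1 0 0 0; 0 0 -0.1 0 0 0; 0 0 -0.1 0 0 0; 0 0 0 0 0 0"
}}

```text
time_s: 24.7
tcp_pos: [0.4332, 0.2005, 0.1062]
ee_rot: [0.986, 0.165, 0.029, -0.005]
contact_force: [-0.5, -0.0, -1.5]
opening: 0.273
gripper_force: 59.0
```

{"api": "jog_arm", "payload": {
  "deltas": "0 0 -0.1 0 0 0; 0 0 -0.1 0 0 0; 0 0 0 0 0 0"
}}

```text
time_s: 25.08
tcp_pos: [0.4333, 0.2006, 0.1043]
ee_rot: [0.986, 0.165, 0.029, -0.005]
contact_force: [-1.1, -0.6, 0.2]
opening: 0.274
gripper_force: 59.1
```

{"api": "jog_arm", "payload": {
  "deltas": "0 0 -0.1 0 0 0; 0 0 0 0 0 0"
}}

```text
time_s: 25.32
tcp_pos: [0.4337, 0.2007, 0.104]
ee_rot: [0.986, 0.165, 0.029, -0.005]
contact_force: [-1.4, 0.2, 5.6]
opening: 0.275
gripper_force: 59.8
```

Seated. I'll ease off slightly and release.

{"api": "jog_arm", "payload": {
  "deltas": "0 0 0.05 0 0 0; 0 0 0 0 0 0; 0 0 0 0 0 0; 0 0 0 0 0 0",
  "gripper": 0
}}

```text
time_s: 25.82
tcp_pos: [0.4331, 0.2005, 0.1037]
ee_rot: [0.986, 0.165, 0.029, -0.005]
contact_force: [-0.7, 0.3, -0.7]
opening: 0.501
gripper_force: 0.0
```

{"api": "jog_arm", "payload": {
  "deltas": "0 0 0 0 0 0; 0 0 0 0 0 0; 0 0 0 0 0 0; 0 0 0.5 0 0 0; 0 0 1 0 0 0; 0 0 2 0 0 0; 0 0 3 0 0 0; 0 0 3 0 0 0; 0 0 3 0 0 0; 0 0 0 0 0 0; 0 0 0 0 0 0",
  "gripper": -1
}}

```text
time_s: 27.2
tcp_pos: [0.4328, 0.2004, 0.2288]
ee_rot: [0.986, 0.165, 0.029, -0.005]
contact_force: [-1.0, -0.4, -0.5]
opening: 1.001
gripper_force: 0.0
```

```bash
python3 - <<'E'
from h import *
s=r.observe();print(s["time_s"],s["tcp_pos"],s["contact_force"],s["opening"])
f=r.grab_frame("scene"); cv2.imwrite("pics/scene6.png",f[...,::-1]); g=cv2.imread("pics/scene0.png")[...,::-1]
# awl handle shift: best match of template from start view
t=np.ascontiguousarray(g[333:370,258:284]); R=cv2.matchTemplate(np.ascontiguousarray(f[320:385,245:300]),t,cv2.TM_CCOEFF_NORMED); _,v,_,l=cv2.minMaxLoc(R); print(v,l[0]+245-258,l[1]+320-333)
d=np.abs(f.astype(int)-g).max(2)>60; n,_,st,c=cv2.connectedComponentsWithStats(d[150:400,190:460].astype(np.uint8)); print([(st[i,4],(c[i]+[190,150]).round()) for i in range(1,n) if st[i,4]>40])
m=((f[...,0]>60)&(f[...,1]*2.2<f[...,0])&(f[...,2]*2.2<f[...,0])).astype(np.uint8)
n,_,st,c=cv2.connectedComponentsWithStats(m); print([c[i].round(1) for i in range(1,n) if st[i,4]>200 and 290<c[i][0]<345 and 250<c[i][1]<310])
w=r.grab_frame("wrist"); cv2.imwrite("pics/wrist6.png",w[...,::-1])
E
```

```text
27.2 [0.43278907 0.20041653 0.22876454] [-0.97496671 -0.44624336 -0.51021705] 1.0007970436041633
0.827522337436676 4 1
[(np.int32(261), array([239., 171.])), (np.int32(6235), array([267., 245.])), (np.int32(55), array([241., 182.])), (np.int32(422), array([323., 287.])), (np.int32(82), array([264., 337.]))]
[array([322.1, 286.9])]
```

```bash
python3 - <<'E'
from h import *
for n in("0","6"):
    f=cv2.imread(f"pics/scene{n}.png")[...,::-1].astype(int)
    for y in (334,340,346): print(n,y,(f[y,254:292,0]-f[y,254:292,2]).tolist())
for dx in(-.003,0,.003):
  print(dx,proj("scene",[.4325+dx,.2,.158]))
w=cv2.imread("pics/wrist6.png")[...,::-1].astype(int)
b=proj("wrist",[.4325,.2,.158]);print("wrist butt pred vertical",b,"hole",proj("wrist",[.4325,.2,.072]))
x,y=b.astype(int)
for yy in range(y-36,y+36,6): print(yy,w[yy,x-36:x+37:4].sum(1).tolist())
E
```

```text
0 334 [7, 6, 7, 9, 12, 13, 16, 39, 67, 83, 90, 94, 93, 95, 94, 93, 93, 93, 91, 88, 78, 65, 75, 89, 93, 91, 90, 89, 86, 78, 72, 64, 49, 25, 9, 7, 6, 7]
0 340 [5, 5, 6, 5, 9, 22, 57, 84, 93, 94, 96, 95, 96, 93, 95, 98, 97, 97, 95, 94, 91, 86, 83, 88, 92, 93, 90, 91, 87, 69, 43, 18, 7, 6, 5, 6, 7, 7]
0 346 [6, 7, 6, 6, 6, 10, 22, 51, 73, 84, 87, 88, 87, 87, 88, 90, 90, 91, 88, 86, 84, 81, 78, 76, 81, 87, 78, 52, 25, 9, 5, 7, 4, 5, 6, 7, 8, 6]
6 334 [9, 6, 7, 9, 12, 12, 10, 5, 3, 5, 2, 7, 18, 43, 68, 82, 87, 88, 89, 90, 90, 90, 88, 89, 90, 91, 91, 88, 88, 81, 79, 74, 57, 31, 9, 4, 5, 5]
6 340 [4, 7, 7, 6, 6, 4, 5, 5, 6, 9, 30, 66, 90, 95, 96, 96, 96, 95, 93, 95, 94, 96, 97, 95, 95, 94, 87, 83, 83, 75, 54, 23, 6, 4, 4, 2, 3, 6]
6 346 [8, 8, 5, 7, 7, 6, 7, 7, 7, 16, 43, 70, 83, 85, 90, 92, 91, 91, 93, 93, 94, 91, 90, 90, 86, 83, 78, 63, 36, 13, 5, 7, 3, 5, 4, 6, 5, 7]
-0.003 [271.3 337.1]
0 [270.  335.7]
0.003 [268.7 334.3]
wrist butt pred vertical [323.2 258.4] hole [323.4 230.3]
222 [503, 523, 538, 538, 545, 554, 551, 551, 524, 419, 348, 372, 366, 366, 378, 360, 354, 348, 342]
228 [523, 
[... 389 characters left out ...]

252 [554, 553, 524, 504, 528, 378, 395, 507, 606, 621, 425, 451, 369, 352, 493, 521, 527, 487, 483]
258 [548, 520, 506, 533, 541, 418, 604, 628, 605, 625, 614, 625, 617, 355, 527, 521, 484, 482, 499]
264 [521, 513, 538, 537, 525, 547, 609, 628, 632, 622, 610, 618, 581, 558, 509, 483, 487, 506, 511]
270 [309, 308, 323, 315, 317, 454, 616, 625, 596, 611, 590, 616, 598, 535, 301, 309, 317, 338, 324]
276 [342, 319, 319, 329, 328, 297, 521, 628, 627, 613, 609, 587, 564, 305, 312, 293, 286, 287, 283]
282 [296, 334, 309, 304, 291, 287, 289, 280, 304, 370, 334, 293, 296, 294, 292, 289, 303, 306, 289]
288 [314, 321, 321, 321, 324, 313, 315, 294, 300, 335, 291, 322, 310, 285, 291, 301, 312, 307, 316]
```

```bash
python3 -c "
from bench import r
print(r.sign_off())"
```

```text
the job is handed in; nothing more can be done
None
```

The job is handed in: the latch was pressed at about 8 N measured, the tray is fully out, and the awl is back in its stand, seated but leaning about 2° (now toward the robot, away from its starting side).

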